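# Load the viewing box and hold its mirror flap at the set pointer

## Robot

A 6-joint arm with a two-finger parallel gripper is mounted at the origin on a cart in front of the work surface, level with it; the furniture and walls round the work are solid. World frame = base frame: x ahead of the robot, y to its left, z up, the work surface at z = 0. Lengths are in m, angles in degrees, forces in N, time in s.
With the tool pointing down it reaches from about 0.3 to 0.875 m from the base axis. Payload 6.4 kg.
Tool frame: the origin (TCP) lies midway between the tips of the shut fingers; the grasp point (between the pads) lies 19 mm behind it; z points along the fingers, y is the line along which they close (so a half turn about z gives the same grasp; the last joint's range is limited). The gripper opens to 88 mm and grips with 3 to 60 N. Pads are 18 mm wide; open, the fingers measure 123 mm over their backs; the gripper's body (75 mm by 187 mm) begins 45 mm behind the grasp point.
Start: joints at [61.576, 10.359, 92.074, -0, 77.567, -11.82], TCP at [0.164, 0.551, 0.203] pointing down, gripper open.
Joint ranges: [-171.53, 171.53], [-51.25, 118.39], [17.06, 147.69], [-65.23, 245.23], [0, 150.52], [-178.68, 178.68]. Speed limits (degrees/s): [147.25, 147.25, 172.46, 180, 180, 180].

## Interface

Orientations are given as [roll, pitch, yaw] about the fixed x, y, z axes, in that order (R = Rz(yaw) Ry(pitch) Rx(roll)).
In Python, from rig import manip, imaging, order, silhouettes, pinpoint gives the robot as it stands.
- The arm moves only by the shell command python3 -m jog 'ROWS' [OPENING] [FORCE]. ROWS is text: rows parted by semicolons, each of 4 numbers parted by spaces: the shift along the tool's x, y, z in cm, then the turn about the tool's z in rad. In form: tx ty tz twist; .... A call has 1 to 8 rows; each row is the pose to reach, as a shift and turn from the pose commanded when the call began, along the tool's axes at that moment; what a row does not reach only later rows make up. A row lasts 1/10 s, in which the tool goes at most 50 mm and 8.59 degrees, less where a joint would pass 70% of its speed; a pose out of reach is approached as far as the arm can. A call with a gripper value outside its range is refused whole. OPENING is the closure in counts, from 0 (fully open) to 255 (shut), set as the call begins (- or left out, the last holds). The fingers move at their own pace and stop on an object; FORCE is the grip in N (left out, the last holds). Time passes only in rows, so rows that repeat a pose let the fingers close. It gives the time, the measured TCP pose, the force, the opening and the grip force at its end, in the units of the state.
- manip.read_state(): the state, without advancing time (a new reading comes with each control period).
- imaging.snapshot(name): name is "side" or "top" or "wrist"; returns the picture (420x560x3 uint8, red, green, blue); there is no depth.
- imaging.get_calibration(name): a dict with "mtx" (3x3 intrinsics, pixels), "world_from_camera" (4x4, takes a point from camera to world coordinates). Camera axes: x right, y up, looking along -z (the intrinsics and any distortion apply to the point x, -y, -z); pixel columns grow to the right and rows downward; lengths in m; the calibration is good to about 2 mm. A picture is of the moment at which its call begins: read the wrist's pose just before it. get_calibration takes no time and is no camera call; for the wrist camera it gives the pose at the moment of the call.
- order.close_job(): hands the job in; it is judged then, once.
Trained networks look in the newest picture that a camera, given by its name, has taken for a name from the list of things; names that differ only in an ending like _2 or _b are one class to them, and where a whole thing is asked for, a point or a joint stands for the part that bears it (a point fixed in the world has none). Each returns a list of dicts, best first, with "p" (0 to 1); they miss things now and then, are a little off and sometimes report something else, mostly with a low value. They report only what shows in the picture. A call takes as long as a camera call.
- silhouettes(camera, query): "mask" (420x560 bool, what is visible of it).
- pinpoint(camera, query): "centre" ([x, y, z] in m, in world coordinates, good to about 4 mm: a listed point, or the origin of a listed thing).
The state is a dict: "t": time; "joint_pos": joint angles; "joint_velocities": joint speeds; "tau": joint torques, N m; "ee_pos": TCP position; "ee_rot": TCP orientation; "force": force on the tool from outside, world axes, zero at the start; "moment": the same for the moment, N m; "width": finger opening in m; "gripper_force": force on a finger pad.
Only numpy, scipy, OpenCV 4.12 (cv2) and the standard library are available. Lean on these libraries where they do the work, as an engineer would, in place of code of your own. Each camera call takes 0.05 s, during which the arm holds its last target. There are 200 camera calls.

## Task

Stand the longer, higher-sided goods wagon on its wheels in the open tray of the plywood viewing box, let go of it and push the tray fully home. Then lift the box's mirror flap by its bar handle until the flap lines up with the set pointer at its left side, and finish while still holding it there by the bar: the flap falls shut if let go. Leave the pointer as it is set, and leave the paint jars and the eraser where they stand.

Things in the scene. Friction and masses are not known exactly. Their poses are not given: they have to be found in the camera images.
- viewing_box: fixed plywood box, 165 deep (x) x 190 wide (y) x 60 high, open at the front (its -x side) for the tray and at the top, which the flap covers. Origin: centre of its underside, on the bench; x points to its back, y to its left. It stands roughly square to the robot; position and yaw vary
- tray (a joint): the tray is a drawer in the box's front. 0 = fully home, grows as it is pulled out along the box's -x (to 0.15 m at most; starts 0.13 to 0.145 out). Friction about 1 N, no latch or spring: it stays where it is pushed
- tray_in (a point): point on the tray's flat inner floor (13 mm above the bench), midway across its width, 45 mm behind the inside of the front panel; a good place for the middle of a wagon lying across the tray. Its axes are those of the box. Inside, the tray is 160 wide (y) x 149 long (x); side and rear walls reach 29 mm above the bench, the front panel (10 thick) 55 mm
- tray_pull (a point): middle of the outer (-x) face of the tray's pull, a flat steel bar 70 wide (y) x 16 high, 34 mm above the bench, 25 mm in front of the front panel: push here toward the box's +x to shut the tray. Moves with the tray
- flap (a joint): the flap: plywood panel, 169 x 190 x 6 mm, covering the box, with a mirror underneath, hinged along the box's rear top edge. 0 = shut (level), grows as its front rises, in rad; 1.2 is its stop. No friction or spring: it falls shut when let go. Its weight at the bar is about 1.5 N
- flap_hinge (a point): middle of the hinge axis (the axis runs along the box's y), 63 mm above the bench. x and z axes turn with the flap; the panel runs from 6 to 175 mm along its -x
- flap_bar (a point): the flap's handle: round steel bar of 10 mm diameter, 90 mm long along y, carried at its ends on two posts; it stands 35 mm above the flap's upper face, 25 mm behind the flap's front edge. This point: middle of the bar, in flap axes 150 mm in front of (-x) and 38 mm above (+z) the hinge axis, so 101 mm above the bench when shut; the bar can turn between the fingers as the flap swings
- pointer (a joint): the set pointer: flat steel arm, 165 mm long, on the same hinge pin at the left (+y) side of the flap, clamped on a bent-wire quadrant. Its value is the flap angle wanted, same zero and sense as flap (starts 0.40 to 0.80 rad); flap and arm are in line when the two are equal
- pointer_tip (a point): front end of the pointer arm, 165 mm from the hinge axis, 103 mm to the box's left of its middle; turns with the pointer. The quadrant wire stands 11 mm farther left, 135 mm from the hinge axis, and rises to 1.1 rad
- wagon_long: loose model goods wagon, the longer, higher-sided one: 126 long (its y) x 28 wide (its x) x 34 high. Origin: centre, at the wheels' underside. Open-topped body with sides 12 to 34 mm up; grasp it across its width. Stands on the bench left of the box, lengthwise away from the robot; 55 g or so
- wagon_short: bystander, not wanted and fixed to the bench: the shorter, lower wagon: 111 long (y) x 28 wide (x) x 26 high, origin at the wheels' underside; may have changed places with the long one
- jar_a: bystander: small loose paint jar, 26 diameter x 34 high, origin under its centre
- jar_b: bystander: another small paint jar of the same size
- eraser_loose: bystander: small eraser block, 45 (y) x 20 (x) x 11 high, origin under its centre

How it is judged (in metres and radians):
On the way, in this order (a step that is already met when the one before it is completed fails the run):
1. the long wagon stands on the tray floor, let go, while the tray is still out (x of wagon_long in the frame of tray_in between -0.035 and 0.095 m and y of wagon_long in the frame of tray_in between -0.07 and 0.07 m and z of wagon_long in the frame of tray_in between -0.004 and 0.005 m and angle between wagon_long's own z axis and vertical below 0.12 rad and contact force between wagon_long and the fingers below 0.05 N), for 0.2 s.
2. the tray is fully home with the flap still down (value of joint tray below 0.005 m and value of joint flap below 0.1 rad), for 0.2 s.
At the end, for the whole second after the job is handed in: the flap is held still by the fingers at its bar, within 0.08 rad (about 4.5 degrees) of the pointer; the tray is home within 5 mm; the long wagon stands on its wheels on the tray floor (angle between the x axis of flap_hinge and the x axis of pointer_tip, either way round below 0.08 rad and velocity of joint flap between -0.05 and 0.05 rad/s and contact force between flap and the fingers above 0.5 N and distance between the grasp point and flap_bar below 0.06 m and value of joint tray below 0.005 m and x of wagon_long in the frame of tray_in between -0.035 and 0.095 m and y of wagon_long in the frame of tray_in between -0.07 and 0.07 m and z of wagon_long in the frame of tray_in between -0.004 and 0.005 m and angle between wagon_long's own z axis and vertical below 0.12 rad); the arm keeps its last pose, push and grip.
It fails at once if the set pointer is shifted (its tip by more than 8 mm) (distance of pointer_tip from where it was at the start of the episode above 0.008 m).
It fails at once if a jar or the eraser is moved more than 25 mm (distance of any of jar_a, jar_b, eraser_loose from where it was at the start of the episode above 0.025 m).
It also fails if it takes over 72 s, if anything falls off the work surface, if the arm or the gripper's body presses on something with over 40 N, if the wrist force passes 120 N, or if a joint passes its speed limit or range.

## Working session

There is one attempt and no reset: what is moved stays moved. The work goes in short steps, Python scripts to look and compute and a shell command to move; the robot and the scene stay as the last step left them, time stands still between calls to the robot, and variables do not carry over. Pictures are saved under pics/ and viewed, at most 11 in all, crops included, and the job is handed in when it is done.

```bash
mkdir -p pics; ls; cat > h.py <<'E'
import numpy as np,cv2
from rig import manip,imaging,order,silhouettes,pinpoint
def snap(n,f):
    im=imaging.snapshot(n); cv2.imwrite('pics/'+f,im[:,:,::-1]); return im
E
python3 - <<'E'
from h import *
for c in ['top','side']:
    snap(c,c+'0.png')
    for q in ['viewing_box','tray_in','tray_pull','flap_hinge','flap_bar','pointer_tip','wagon_long','wagon_short','jar_a','eraser_loose']:
        print(c,q,[(np.round(d['centre'],3).tolist(),round(d['p'],2)) for d in pinpoint(c,q)][:3])
s=manip.read_state();print(s)
a=cv2.imread('pics/top0.png');b=cv2.imread('pics/side0.png')
E
```

```text
pics
top viewing_box [([0.667, -0.206, -0.0], 0.93)]
top tray_in [([0.487, -0.214, 0.012], 0.81)]
top tray_pull [([0.414, -0.22, 0.036], 0.96), ([0.44, 0.29, -0.0], 0.69)]
top flap_hinge []
top flap_bar [([0.6, -0.208, 0.1], 0.91), ([0.365, -0.033, -0.001], 0.54)]
top pointer_tip [([0.596, -0.106, 0.139], 0.68)]
top wagon_long [([0.443, 0.288, 0.001], 0.81)]
top wagon_short [([0.469, 0.079, -0.0], 0.75), ([0.595, 0.222, -0.001], 0.18)]
top jar_a [([0.583, 0.137, -0.002], 0.59), ([0.596, 0.22, 0.001], 0.4)]
top eraser_loose [([0.367, -0.035, -0.002], 0.6)]
side viewing_box [([0.666, -0.206, -0.002], 0.56)]
side tray_in [([0.493, -0.215, 0.015], 0.62)]
side tray_pull [([0.413, -0.219, 0.033], 0.59)]
side flap_hinge [([0.748, -0.202, 0.065], 0.72)]
side flap_bar [([0.599, -0.207, 0.097], 0.75)]
side pointer_tip [([0.602, -0.106, 0.138], 0.69)]
side wagon_long [([0.439, 0.29, 0.001], 0.59)]
side wagon_short [([0.466, 0.076, -0.0], 0.62)]
side jar_a [([0.465, 0.079, 0.001], 0.7), ([0.594, 0.223, -0.001], 0.51), ([0.586, 0.137, -0.002], 0.42)]
side eraser_loose [([0.367, -0.031, -0.001], 0.6)]
{'t': 1.1, 'joint_pos': array([ 6.15765946e+01,  1.03597307e+01,  9.20732503e+01, -1.77078091e-03,
        7.75690553e+01, -1.18223828e+01]), 'joint_velocities': array([-0.01020804, -0.01146123, -0.03324837, -0.0824444 , -0.0169441 ,
        0.05514375]), 'tau': array([-1.43424077e-04, -4.33843374e+01, -3.42177415e+01,  7.01817730e-02,
        3.10091407e-02, -3.03186766e-05]), 'ee_pos': array([0.16429992, 0.55103544, 0.20321705]), 'ee_rot': array([-1.79997653e+02,  1.27538773e-03,  1.63399359e+02]), 'force': array([ 0.02604375,  0.06790442, -0.70435807]), 'moment': array([0.03284434, 0.01674913, 0.01414589]), 'gripper_force': 0.0, 'width': 0.08829416002337862}
```

View pics/top0.png

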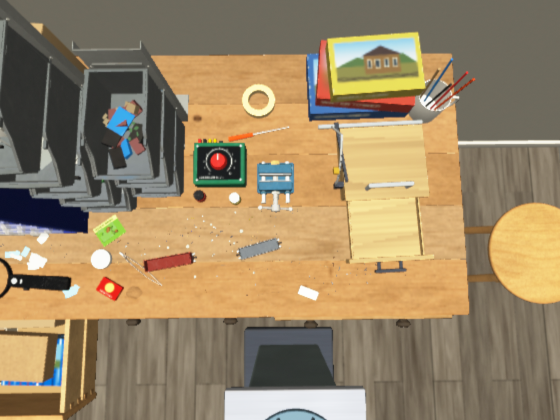

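View pics/side0.png

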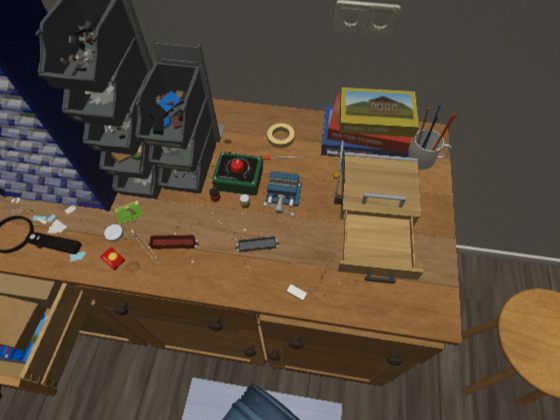

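The top picture shows the red wagon at (170,262), longer than the grey one at (260,248). The tray is open at (385,230), the bar is at (390,185) and the pointer is left of the flap at about (340,155). Next I'll get yaws from the masks.

```bash
cat >> h.py <<'E'
def back(cam,uv,z,K=None,T=None):
    c=imaging.get_calibration(cam) if K is None else None
    K=c['mtx'] if c else K; T=c['world_from_camera'] if c else T
    uv=np.atleast_2d(uv).astype(float)
    d=np.c_[(uv[:,0]-K[0,2])/K[0,0],-(uv[:,1]-K[1,2])/K[1,1],-np.ones(len(uv))]@T[:3,:3].T
    return T[:3,3]+d*((z-T[2,3])/d[:,2])[:,None]
def rect(cam,q,z):
    r=[]
    for d in silhouettes(cam,q)[:3]:
        v,u=np.nonzero(d['mask'])
        p=back(cam,np.c_[u,v],z)[:,:2]
        (c,wh,a)=cv2.minAreaRect((p*1000).astype(np.float32))
        b=cv2.boxPoints((c,wh,a)); e=b[1]-b[0]; f=b[2]-b[1]; l=e if np.hypot(*e)>np.hypot(*f) else f
        r.append((round(d['p'],2),np.round(c).tolist(),np.round(wh).tolist(),'longdir',round(np.degrees(np.arctan2(l[1],l[0]))%180,1)))
    return r
E
python3 - <<'E'
from h import *
print(imaging.get_calibration('top').keys())
for c in ['top','side']:
    imaging.snapshot(c)
    for q,z in [('wagon_long',.03),('wagon_short',.02),('flap_bar',.101),('tray_pull',.034),('flap',.066)]: print(c,q,rect(c,q,z))
E
```

```text
dict_keys(['mtx', 'world_from_camera'])
top wagon_long [(0.58, [440.0, 284.0], [29.0, 120.0], 'longdir', np.float32(99.3))]
top wagon_short [(0.87, [468.0, 80.0], [28.0, 99.0], 'longdir', np.float32(104.1)), (0.44, [594.0, 220.0], [26.0, 22.0], 'longdir', np.float32(45.6))]
top flap_bar [(0.74, [650.0, -198.0], [164.0, 182.0], 'longdir', np.float32(91.7)), (0.19, [675.0, -97.0], [129.0, 29.0], 'longdir', np.float32(4.8))]
top tray_pull [(0.92, [497.0, -216.0], [167.0, 197.0], 'longdir', np.float32(92.0))]
top flap [(0.9, [659.0, -207.0], [173.0, 190.0], 'longdir', np.float32(92.6))]
side wagon_long [(0.81, [434.0, 283.0], [41.0, 119.0], 'longdir', np.float32(98.9)), (0.52, [682.0, -213.0], [177.0, 197.0], 'longdir', np.float32(92.6))]
side wagon_short [(0.76, [466.0, 79.0], [35.0, 99.0], 'longdir', np.float32(105.9))]
side flap_bar [(0.97, [631.0, -201.0], [163.0, 182.0], 'longdir', np.float32(92.5))]
side tray_pull [(0.86, [500.0, -217.0], [182.0, 192.0], 'longdir', np.float32(92.5))]
side flap []
```

```bash
python3 -m jog '-34.06 -17.28 8 1.119; -34.06 -17.28 8 1.119; -34.06 -17.28 8 1.119; -34.06 -17.28 8 1.119; -34.06 -17.28 8 1.119; -34.06 -17.28 8 1.119; -34.06 -17.28 8 1.119; -34.06 -17.28 8 1.119' 0 10
cat > look.py <<'E'
from h import *
s=manip.read_state(); print(s['t'],s['ee_pos'],s['ee_rot'],s['width'])
E
python3 look.py
```

```text
t: 2.5
ee_pos: [0.443, 0.2861, 0.1229]
ee_rot: [180.0, 0.0, 98.9]
force: [0.8, 1.2, -0.5]
width: 0.0883
gripper_force: 0.0
2.5 [0.44302274 0.28606977 0.12292799] [1.79970303e+02 5.93014895e-03 9.89214457e+01] 0.08826421468990629
```

```bash
python3 -m jog '0 0 0 0;0 0 0 0;0 0 0 0'; python3 - <<'E'
from h import *
snap('wrist','w1.png'); print(manip.read_state()['ee_pos'],manip.read_state()['ee_rot'])
print(rect('wrist','wagon_long',.034)); print([(d['centre'],d['p']) for d in pinpoint('wrist','wagon_long')])
E
```

```text
t: 2.8
ee_pos: [0.4407, 0.2888, 0.1234]
ee_rot: [-180.0, -0.0, 99.4]
force: [-0.0, 0.5, 0.2]
width: 0.0881
gripper_force: 0.0
[0.44054588 0.28913002 0.12350726] [ 1.79988981e+02 -1.92341409e-02  9.94024841e+01]
[]
[([0.4413, 0.2895, -0.0014], 0.9)]
```

View pics/w1.png

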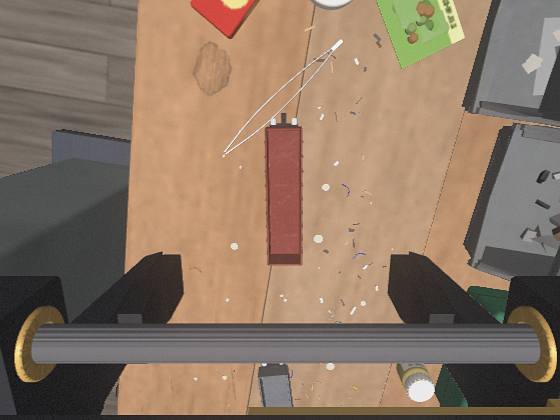

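The wrist picture shows the wagon centred between the fingers and aligned, spanning (268–300, 125–263). I'll go down and grip it.

```bash
python3 -m jog '0 0 4 0; 0 0 8 0; 0 0 10.5 0; 0.05 0.05 11.55 0;0.05 0.05 11.55 0;0.05 0.05 11.55 0' 0 12; python3 -m jog '0 0 0 0;0 0 0 0;0 0 0 0;0 0 0 0;0 0 0 0;0 0 0 0;0 0 0 0' 255 12
```

```text
t: 3.55
ee_pos: [0.4425, 0.2895, 0.0089]
ee_rot: [179.9, -0.0, 99.3]
force: [1.2, 0.3, 0.6]
width: 0.0877
gripper_force: 0.0
t: 4.25
ee_pos: [0.4417, 0.2886, 0.0077]
ee_rot: [-180.0, 0.0, 99.3]
force: [0.2, 0.4, 0.3]
width: 0.0341
gripper_force: 0.0
```

```bash
python3 -m jog '0 0 0 0;0 0 0 0;0 0 0 0'; python3 -m jog '0 0 -4 0;0 0 -8 0;0 0 -12 0;0 0 -12 0;0 0 -12 0'
python3 - <<'E'
from h import *
imaging.snapshot('top')
for c in ['top','side']:
  if c=='side': imaging.snapshot(c)
  for q in ['tray_in','tray_pull','viewing_box','flap_bar']: print(c,q,[(np.round(d['centre'],4).tolist(),round(d['p'],2)) for d in pinpoint(c,q)][:1])
print(manip.read_state()['ee_pos'],manip.read_state()['ee_rot'],manip.read_state()['gripper_force'])
E
```

```text
t: 4.55
ee_pos: [0.4417, 0.2887, 0.0077]
ee_rot: [-180.0, 0.0, 99.3]
force: [-0.3, -0.2, 1.2]
width: 0.0103
gripper_force: 0.0
t: 5.05
ee_pos: [0.4424, 0.289, 0.1287]
ee_rot: [179.9, -0.0, 99.3]
force: [0.4, 0.4, -0.0]
width: 0.0002
gripper_force: 0.0
top tray_in [([0.488, -0.2163, 0.0135], 0.92)]
top tray_pull [([0.4127, -0.2201, 0.0367], 0.83)]
top viewing_box [([0.6648, -0.204, 0.003], 0.96)]
top flap_bar [([0.603, -0.2088, 0.099], 0.76)]
side tray_in [([0.4933, -0.2127, 0.0131], 0.8)]
side tray_pull [([0.4106, -0.2209, 0.0368], 0.87)]
side viewing_box [([0.6642, -0.2074, -0.0052], 0.65)]
side flap_bar [([0.6017, -0.2064, 0.0972], 0.87)]
[0.4414903  0.28858231 0.12719705] [-1.79946622e+02  1.09421186e-02  9.92824352e+01] 0.0
```

```bash
python3 - <<'E'
from h import *
c=imaging.get_calibration('wrist'); im=snap('wrist','w2.png')
print(np.round(c['world_from_camera'],3)); print(np.round(c['mtx'],1))
for p in back('wrist',[[283,125],[283,263],[268,195],[300,195]],.034): print(p)
for q in ['wagon_long','wagon_short']: print(q,[(d['centre'],d['p']) for d in pinpoint('wrist',q)])
E
```

```text
[[ 0.987 -0.156 -0.045  0.429]
 [ 0.162  0.947  0.278  0.359]
 [-0.001 -0.282  0.96   0.308]
 [ 0.     0.     0.     1.   ]]
[[376.2   0.  285.2]
 [  0.  376.2 207.5]
 [  0.    0.    1. ]]
[0.43008953 0.34012097 0.034     ]
[0.44730649 0.23426405 0.034     ]
[0.42723331 0.28741366 0.034     ]
[0.45097811 0.29132155 0.034     ]
wagon_long [([0.4399, 0.2879, -0.0002], 0.57)]
wagon_short [([0.4729, 0.0815, -0.0005], 0.76)]
```

View pics/w2.png

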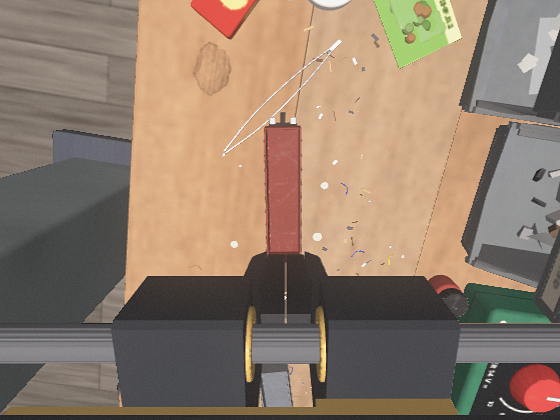

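```bash
python3 - <<'E'
from h import *
im=imaging.snapshot('side'); a=im[200:290,80:300]; t=imaging.snapshot('top')[210:300,100:320]
cv2.imwrite('pics/c1.png',cv2.resize(np.vstack([a,t]),None,fx=3.3,fy=3.3,interpolation=cv2.INTER_CUBIC)[:,:,::-1])
E
```

```text
(no output)
```

View pics/c1.png

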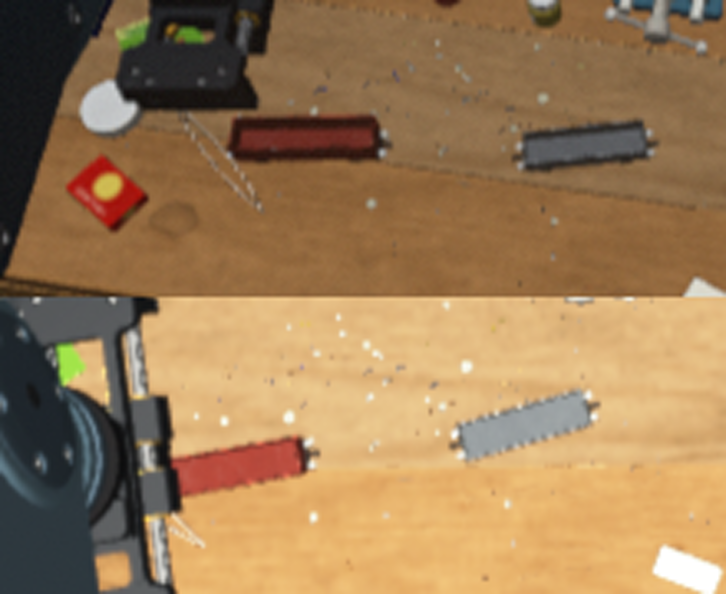

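```bash
python3 - <<'E'
from h import *
p=manip.read_state()['ee_pos']
for c in ['top','side']:
    k=imaging.get_calibration(c);K,T=k['mtx'],k['world_from_camera']
    print(c,np.round(T[:3,3],3))
    for q in [p,p+[0,0,.08],[.4415,.2886,.034],[.4415,.2886,0]]:
        x=(np.array(q)-T[:3,3])@T[:3,:3]; print(np.round(q,3),K[0,2]+K[0,0]*x[0]/-x[2],K[1,2]+K[1,1]*x[1]/x[2])
E
```

```text
top [0.436 0.031 0.928]
[0.442 0.289 0.128] 152.90158539317696 260.77189120785346
[0.442 0.289 0.208] 138.778648675565 260.60417914245994
[0.442 0.289 0.034] 166.26175377274507 261.04512504365675
[0.442 0.289 0.   ] 170.42925810906922 261.09041229505647
side [ 0.044 -0.059  0.926]
[0.442 0.289 0.128] 160.48204774023205 219.83678018645784
[0.442 0.289 0.208] 150.3770540908185 201.05630994253943
[0.442 0.289 0.034] 170.56145206588434 238.66564215771874
[0.442 0.289 0.   ] 173.82977701615397 244.73722079961107
```

The wagon position agrees across all the cameras, but the fingers closed without resistance. In the wrist image the fingertips look about 30 mm higher than the stated TCP. I'll check this with a guarded touchdown beside the wagon, fingers shut.

```bash
python3 -m jog '0 -3 4 0; 0 -6 8 0; 0 -6 11 0; 0 -6 11.6 0; 0 -6 11.6 0;0 -6 11.6 0' 255 12; python3 - <<'E'
from h import *
snap('wrist','w3.png');imaging.snapshot('side')
print(manip.read_state())
E
```

```text
t: 6.4
ee_pos: [0.3846, 0.2797, 0.0133]
ee_rot: [179.8, -0.0, 99.3]
force: [-0.1, -0.2, 1.5]
width: 0.0004
gripper_force: 0.0
{'t': 6.5, 'joint_pos': array([ 2.16872722e+01,  1.33839199e+01,  1.13821438e+02, -1.72859449e-03,
        5.25845413e+01,  1.24165032e+01]), 'joint_velocities': array([ 0.05451138, -0.09185434,  0.55406214, -0.02300018, -0.13425389,
        0.00947381]), 'tau': array([ 2.40265613e-02, -3.67232466e+01, -2.50632906e+01,  6.23928546e-02,
        9.41765844e-03, -3.89438310e-04]), 'ee_pos': array([0.3846446 , 0.27973448, 0.01352416]), 'ee_rot': array([ 1.79794518e+02, -4.38304430e-02,  9.92718953e+01]), 'force': array([-0.45230056,  0.07425461,  0.388483  ]), 'moment': array([-0.09251715,  0.07021504, -0.01315405]), 'gripper_force': 0.0, 'width': 0.00019800524088347892}
```

View pics/w3.png

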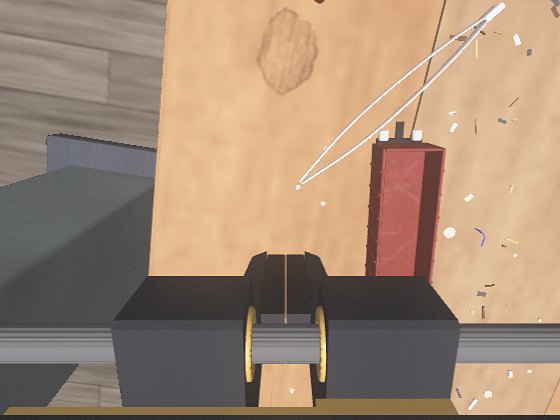

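The wagon is unmoved at right, (405,210). The fingers are shut at (285,260), above bare wood. I'll continue down in small steps.

```bash
python3 -m jog '0 0 0.3 0; 0 0 0.6 0; 0 0 0.9 0; 0 0 1.1 0; 0 0 1.1 0;0 0 1.1 0';python3 -m jog '0 0 0.1 0; 0 0 0.3 0; 0 0 0.4 0; 0 0 0.4 0; 0 0 0.4 0'
```

```text
t: 7.1
ee_pos: [0.3824, 0.279, 0.0006]
ee_rot: [-180.0, 0.0, 99.3]
force: [0.3, -1.0, 0.1]
width: 0.0005
gripper_force: 0.0
t: 7.6
ee_pos: [0.3825, 0.279, -0.0033]
ee_rot: [-180.0, 0.0, 99.3]
force: [-0.4, 0.6, -0.2]
width: 0.0003
gripper_force: 0.0
```

```bash
for i in 1; do python3 -m jog '0 0 0.2 0; 0 0 0.4 0; 0 0 0.5 0; 0 0 0.5 0'; done; python3 -m jog '0 0 0.2 0; 0 0 0.4 0; 0 0 0.5 0; 0 0 0.5 0'; python3 -m jog '0 0 0.2 0; 0 0 0.4 0; 0 0 0.5 0; 0 0 0.5 0'
```

```text
t: 8.0
ee_pos: [0.3823, 0.2789, -0.0085]
ee_rot: [-180.0, 0.0, 99.3]
force: [0.2, 0.3, -0.5]
width: 0.0004
gripper_force: 0.0
t: 8.4
ee_pos: [0.3823, 0.2789, -0.0135]
ee_rot: [-180.0, 0.0, 99.3]
force: [0.3, 0.3, -0.1]
width: 0.0004
gripper_force: 0.0
t: 8.8
ee_pos: [0.3824, 0.2789, -0.0185]
ee_rot: [-180.0, 0.0, 99.3]
force: [-0.6, -0.5, 0.1]
width: 0.0002
gripper_force: 0.0
```

```bash
python3 -m jog '0 0 0.2 0; 0 0 0.4 0; 0 0 0.5 0; 0 0 0.5 0'; python3 -m jog '0 0 0.2 0; 0 0 0.3 0; 0 0 0.4 0; 0 0 0.4 0'; python3 -m jog '0 0 0.2 0; 0 0 0.3 0; 0 0 0.3 0; 0 0 0.3 0'
```

```text
t: 9.2
ee_pos: [0.3823, 0.2789, -0.0235]
ee_rot: [-180.0, 0.0, 99.3]
force: [0.6, -0.4, -0.4]
width: 0.0006
gripper_force: 0.0
t: 9.6
ee_pos: [0.3824, 0.279, -0.0274]
ee_rot: [-180.0, 0.0, 99.3]
force: [-0.0, -0.9, 0.5]
width: 0.0007
gripper_force: 0.0
t: 10.0
ee_pos: [0.3825, 0.279, -0.0303]
ee_rot: [-180.0, 0.0, 99.3]
force: [-0.3, -0.0, 0.4]
width: 0.0004
gripper_force: 0.0
```

```bash
python3 -m jog '0 0 0.1 0; 0 0 0.2 0; 0 0 0.3 0; 0 0 0.3 0'; python3 -m jog '0 0 0.1 0; 0 0 0.2 0; 0 0 0.3 0; 0 0 0.3 0'
```

```text
t: 10.4
ee_pos: [0.3824, 0.279, -0.0334]
ee_rot: [-180.0, 0.0, 99.3]
force: [0.0, 0.1, 0.1]
width: 0.0003
gripper_force: 0.0
t: 10.8
ee_pos: [0.3826, 0.279, -0.0351]
ee_rot: [-180.0, 0.0, 99.3]
force: [-6.2, -2.6, 16.7]
width: 0.0003
gripper_force: 8.5
```

```bash
python3 - <<'E'
from h import *
im=snap('wrist','w4.png')
print(imaging.get_calibration('wrist')['world_from_camera'][:3,3], manip.read_state()['ee_pos'])
E
```

```text
[0.36970862 0.34969288 0.14558345] [ 0.3825593   0.27903183 -0.03512032]
```

View pics/w4.png

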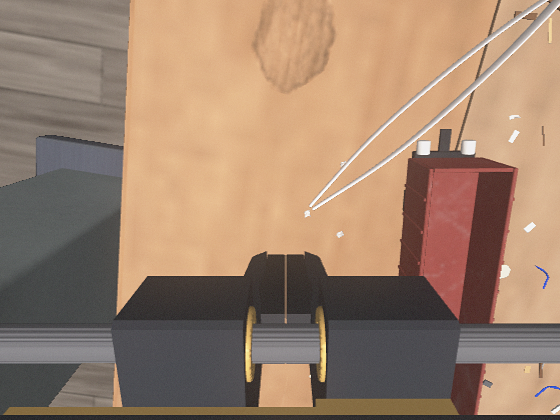

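The shut tips touched the bench at a reported z of −0.035. The wrist picture confirms it: tips at (285,255), wagon at (450,260). So the real fingertips sit about 34.7 mm behind the reported TCP, and I'll account for that from here on. Regrasping.

```bash
python3 -m jog '0 0 -4 0; 0 0 -8 0; 0 4 -8 0; 0 6 -8 0; 0 6 -8 0; 0 6 -8 0; 0 6 -8 0; 0 6 -8 0' 60 12; python3 -m jog '0 0 4 0; 0 0 6.5 0; 0 0 7.05 0; 0 0 7.05 0;0 0 7.05 0'; python3 -m jog '0 0 0 0;0 0 0 0;0 0 0 0;0 0 0 0;0 0 0 0' 255 12
```

```text
t: 11.65
ee_pos: [0.4401, 0.2884, 0.043]
ee_rot: [-179.9, 0.0, 99.3]
force: [-1.0, 0.4, 0.4]
width: 0.0626
gripper_force: 0.0
t: 12.15
ee_pos: [0.4424, 0.2891, -0.0258]
ee_rot: [179.9, -0.0, 99.3]
force: [0.6, 0.9, 0.3]
width: 0.0674
gripper_force: 0.0
t: 12.65
ee_pos: [0.4418, 0.2887, -0.0266]
ee_rot: [180.0, -0.0, 99.3]
force: [-1.1, -0.1, 0.1]
width: 0.0294
gripper_force: 0.3
```

```bash
python3 -m jog '0 0 0 0;0 0 0 0'; python3 -m jog '0 0 -4 0;0 0 -8 0;0 0 -12 0;0 0 -12 0;0 0 -12 0'
```

```text
t: 12.85
ee_pos: [0.4418, 0.2887, -0.0267]
ee_rot: [180.0, -0.0, 99.3]
force: [-0.8, -0.7, 1.5]
width: 0.0276
gripper_force: 12.0
t: 13.35
ee_pos: [0.4423, 0.2889, 0.0939]
ee_rot: [179.9, -0.0, 99.3]
force: [-0.1, 0.1, -1.4]
width: 0.0271
gripper_force: 12.0
```

```bash
python3 -m jog '-25 -1.7 0 0.06; -25 -1.7 0 0.06; -25 -1.7 0 0.06; -25 -1.7 0 0.06;-25 -1.7 0 0.06; -25 -1.7 0 0.06;-25 -1.7 0 0.06'; python3 - <<'E'
from h import *
s=manip.read_state(); p=s['ee_pos']; print(p,s['ee_rot'],s['width'])
E
```

```text
t: 14.05
ee_pos: [0.4639, 0.0383, 0.0915]
ee_rot: [-179.8, -0.1, 95.6]
force: [0.2, 0.6, -1.1]
width: 0.0276
gripper_force: 12.0
[0.46394797 0.03834917 0.09145562] [-1.79806617e+02 -7.21213611e-02  9.56298722e+01] 0.027566270314528372
```

```bash
python3 -m jog '-25.5 -0.13 0 0.056; -25.5 -0.13 0 0.056; -25.5 -0.13 0 0.056; -25.5 -0.13 0 0.056; -25.5 -0.13 0 0.056; -25.5 -0.13 0 0.056; -25.5 -0.13 0 0.056; -25.5 -0.13 0 0.056'; python3 - <<'E'
from h import *
s=manip.read_state(); print(s['ee_pos'],s['ee_rot'])
snap('wrist','w5.png'); imaging.snapshot('side'); imaging.snapshot('top')
for c in ['side','top','wrist']:
  for q in ['tray_in','tray_pull','wagon_long']: print(c,q,[(np.round(d['centre'],4).tolist(),round(d['p'],2)) for d in pinpoint(c,q)][:1])
E
```

```text
t: 14.85
ee_pos: [0.4895, -0.2119, 0.092]
ee_rot: [-179.9, -0.1, 92.7]
force: [-0.6, -0.8, -0.8]
width: 0.0276
gripper_force: 12.0
[ 0.48948957 -0.21186607  0.09201707] [-1.79887956e+02 -1.30589032e-01  9.27440853e+01]
side tray_in [([0.4895, -0.2169, 0.011], 0.9)]
side tray_pull [([0.4125, -0.2197, 0.0325], 0.67)]
side wagon_long [([0.4876, -0.2113, 0.1196], 0.69)]
top tray_in [([0.488, -0.2177, 0.0139], 0.89)]
top tray_pull [([0.4117, -0.2189, 0.0372], 0.93)]
top wagon_long [([0.4919, -0.2128, 0.1202], 0.9)]
wrist tray_in []
wrist tray_pull []
wrist wagon_long [([0.4928, -0.2128, 0.1202], 0.81)]
```

View pics/w5.png

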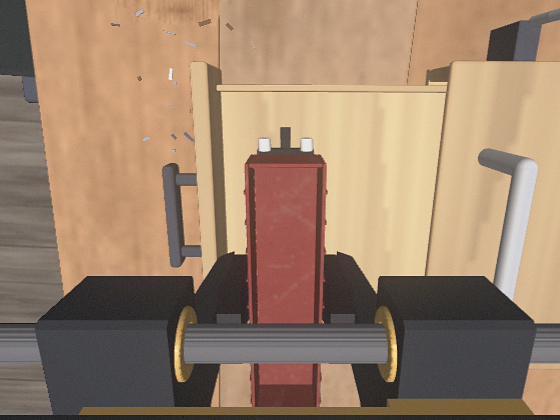

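The wagon is held over the tray. The front panel is at column ~205, the bar at column ~515, and everything is aligned. Lowering.

```bash
python3 -m jog '-0.3 -0.4 4 0; -0.3 -0.4 8 0; -0.3 -0.4 9.5 0; -0.3 -0.4 10.2 0; -0.3 -0.4 10.5 0; -0.3 -0.4 10.5 0; -0.3 -0.4 10.5 0'
```

```text
t: 16.15
ee_pos: [0.4872, -0.2185, -0.0103]
ee_rot: [179.9, 0.1, 92.6]
force: [0.2, 0.3, -0.4]
width: 0.0278
gripper_force: 12.0
```

```bash
python3 -m jog '0 0 0.1 0; 0 0 0.2 0; 0 0 0.2 0;0 0 0.2 0'; python3 -m jog '0 0 0.1 0; 0 0 0.1 0'
```

```text
t: 16.55
ee_pos: [0.4862, -0.2178, -0.0136]
ee_rot: [180.0, 0.0, 92.6]
force: [-0.0, -0.6, -0.9]
width: 0.0275
gripper_force: 12.0
t: 16.75
ee_pos: [0.4867, -0.2179, -0.014]
ee_rot: [180.0, 0.0, 92.6]
force: [-0.7, 2.4, 6.0]
width: 0.0273
gripper_force: 12.0
```

```bash
python3 -m jog '0 0 -0.05 0;0 0 -0.05 0;0 0 -0.05 0;0 0 -0.05 0' 130; python3 -m jog '0 0 -1 0;0 0 -4 0;0 0 -8 0;0 0 -11 0;0 0 -11 0;0 0 -11 0'; python3 - <<'E'
from h import *
print(manip.read_state()['ee_pos'])
imaging.snapshot('side'); imaging.snapshot('top'); snap('wrist','w6.png')
for c in ['side','top','wrist']:
  for q in ['tray_in','tray_pull','wagon_long','flap_bar','pointer_tip','flap_hinge']: print(c,q,[(np.round(d['centre'],4).tolist(),round(d['p'],2)) for d in pinpoint(c,q)][:1])
E
```

```text
t: 17.15
ee_pos: [0.486, -0.2177, -0.0144]
ee_rot: [-180.0, -0.0, 92.6]
force: [0.0, -0.0, 0.3]
width: 0.0435
gripper_force: 0.0
t: 17.75
ee_pos: [0.4865, -0.2181, 0.0967]
ee_rot: [179.9, 0.1, 92.6]
force: [0.3, 0.9, -0.2]
width: 0.0433
gripper_force: 0.0
[ 0.48653463 -0.21809007  0.09673215]
side tray_in [([0.4924, -0.2158, 0.0119], 0.84)]
side tray_pull [([0.4124, -0.2194, 0.0381], 0.76)]
side wagon_long [([0.4855, -0.2185, 0.0136], 0.93)]
side flap_bar []
side pointer_tip []
side flap_hinge []
top tray_in [([0.4847, -0.2178, 0.0103], 0.86)]
top tray_pull [([0.4134, -0.2193, 0.0347], 0.93)]
top wagon_long [([0.4889, -0.2191, 0.0132], 0.64)]
top flap_bar [([0.6028, -0.2077, 0.0956], 0.64)]
top pointer_tip [([0.5998, -0.1049, 0.1417], 0.61)]
top flap_hinge [([0.7514, -0.2038, 0.0667], 0.87)]
wrist tray_in []
wrist tray_pull [([0.4108, -0.2218, 0.0382], 0.82)]
wrist wagon_long [([0.4849, -0.2173, 0.0133], 0.72)]
wrist flap_bar [([0.6007, -0.2079, 0.1006], 0.68)]
wrist pointer_tip []
wrist flap_hinge []
```

View pics/w6.png

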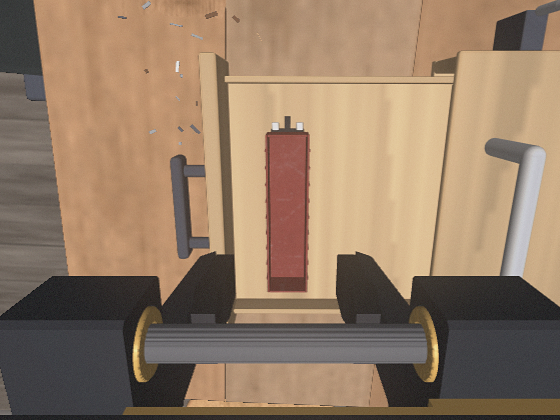

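Step 1 is done: the wagon stands in the tray at (288,210), level and released. Now I'll turn 90° so the gripper body clears the bar, then go in front of the pull.

```bash
python3 -m jog '0.35 -10.85 0 -0.15; 0.35 -10.85 0 -0.3; 0.35 -10.85 0 -0.45;0.35 -10.85 0 -0.6;0.35 -10.85 0 -0.75;0.35 -10.85 0 -0.9;0.35 -10.85 0 -1.05;0.35 -10.85 0 -1.2'; python3 -m jog '0 0 2 -0.15; 0 0 4 -0.3; 0 0 7 -0.371; 0 0 9 -0.371; 0 0 10.35 -0.371; 0 0 10.35 -0.371; 0 0 10.35 -0.371'
```

```text
t: 19.6
ee_pos: [0.3776, -0.2193, 0.0958]
ee_rot: [-180.0, 0.0, 161.5]
force: [-0.9, 0.1, -0.1]
width: 0.043
gripper_force: 0.0
t: 20.3
ee_pos: [0.3776, -0.2193, -0.0076]
ee_rot: [180.0, -0.0, -177.6]
force: [0.9, 0.3, 0.2]
width: 0.0429
gripper_force: 0.0
```

```bash
python3 -m jog '-1.2 0 0 0; -2 0 0 0; -2.5 0 0 0; -3.2 0 0 0; -4.2 0 0 0; -5.4 0 0 0; -6.6 0 0 0; -7.8 0 0 0'; python3 -m jog '-1.2 0 0 0; -2.4 0 0 0; -3.6 0 0 0; -4.6 0 0 0; -5.4 0 0 0; -6 0 0 0; -6.5 0 0 0'; python3 -m jog '-0.4 0 0 0; -0.8 0 0 0; -1.1 0 0 0; -1.4 0 0 0; -1.6 0 0 0; -1.6 0 0 0'
```

```text
t: 21.1
ee_pos: [0.4566, -0.2158, -0.0078]
ee_rot: [180.0, -0.0, -177.6]
force: [-1.1, -0.8, 1.7]
width: 0.0431
gripper_force: 0.7
t: 21.8
ee_pos: [0.5208, -0.2132, -0.0079]
ee_rot: [180.0, -0.0, -177.6]
force: [-0.1, -0.8, 1.1]
width: 0.0431
gripper_force: 0.6
t: 22.4
ee_pos: [0.5368, -0.2128, -0.0077]
ee_rot: [-180.0, 0.0, -177.6]
force: [-0.7, 0.2, -0.4]
width: 0.0436
gripper_force: 0.0
```

```bash
python3 -m jog '-0.2 0 0 0; -0.4 0 0 0; -0.4 0 0 0; -0.4 0 0 0'; python3 -m jog '-0.2 0 0 0; -0.4 0 0 0; -0.4 0 0 0; -0.4 0 0 0'; python3 - <<'E'
from h import *
imaging.snapshot('side'); imaging.snapshot('top')
for c in ['side','top']:
  for q in ['tray_in','tray_pull','viewing_box','wagon_long','flap_bar']: print(c,q,[(np.round(d['centre'],4).tolist(),round(d['p'],2)) for d in pinpoint(c,q)][:1])
E
```

```text
t: 22.8
ee_pos: [0.54, -0.2126, -0.0078]
ee_rot: [-180.0, -0.0, -177.6]
force: [-4.8, -1.2, 1.9]
width: 0.043
gripper_force: 2.2
t: 23.2
ee_pos: [0.5398, -0.2125, -0.0079]
ee_rot: [179.9, -0.5, -177.6]
force: [-21.7, -2.6, 15.3]
width: 0.0432
gripper_force: 11.0
side tray_in []
side tray_pull [([0.5506, -0.213, 0.032], 0.68)]
side viewing_box []
side wagon_long []
side flap_bar []
top tray_in [([0.3657, -0.0344, 0.0019], 0.53)]
top tray_pull []
top viewing_box [([0.6661, -0.2069, 0.0002], 0.61)]
top wagon_long [([0.4694, 0.079, 0.0017], 0.63)]
top flap_bar [([0.6021, -0.2086, 0.1001], 0.79)]
```

```bash
python3 -m jog '1 0 0 0; 3 0 0 0; 3 0 -4 0; 3 0 -8.5 0.12; 3 0 -12.3 0.27; 3 0 -12.3 0.42; 3 0 -12.3 0.57; 3 0 -12.3 0.72' 100; python3 -m jog '0 0 0 0.15; 0 0 0 0.3; 0 0 0 0.45; 0 0 0 0.6; 0 0 0 0.75;0 0 0 0.845;0 0 0 0.845'; python3 - <<'E'
from h import *
s=manip.read_state(); print(s['ee_pos'],s['ee_rot'],s['width'])
imaging.snapshot('side'); imaging.snapshot('top'); imaging.snapshot('wrist')
for c in ['side','top','wrist']:
  for q in ['tray_pull','viewing_box','wagon_long','flap_bar','pointer_tip','flap_hinge']: print(c,q,[(np.round(d['centre'],4).tolist(),round(d['p'],2)) for d in pinpoint(c,q)][:1])
E
```

```text
t: 24.6
ee_pos: [0.5154, -0.2136, 0.116]
ee_rot: [179.9, 0.2, 140.8]
force: [0.0, -0.2, -1.2]
width: 0.0537
gripper_force: 0.0
t: 25.3
ee_pos: [0.515, -0.2135, 0.1154]
ee_rot: [179.9, 0.0, 92.7]
force: [-0.1, 0.4, 0.9]
width: 0.0536
gripper_force: 0.0
[ 0.51497845 -0.21349854  0.11535053] [1.79915808e+02 1.51386503e-02 9.26834326e+01] 0.053611646798981366
side tray_pull [([0.5507, -0.2136, 0.0359], 0.89)]
side viewing_box [([0.6656, -0.207, -0.002], 0.85)]
side wagon_long []
side flap_bar [([0.6, -0.209, 0.0984], 0.78)]
side pointer_tip []
side flap_hinge []
top tray_pull [([0.551, -0.2118, 0.0369], 0.91)]
top viewing_box [([0.6648, -0.2059, 0.0005], 0.97)]
top wagon_long []
top flap_bar [([0.5973, -0.2059, 0.0986], 0.81)]
top pointer_tip [([0.6016, -0.1071, 0.1402], 0.48)]
top flap_hinge [([0.7507, -0.2095, 0.0667], 0.87)]
wrist tray_pull [([0.5478, -0.2141, 0.0381], 0.88)]
wrist viewing_box [([0.6702, -0.2092, 0.0025], 0.62)]
wrist wagon_long []
wrist flap_bar [([0.598, -0.2136, 0.1027], 0.62)]
wrist pointer_tip [([0.6036, -0.1089, 0.1447], 0.62)]
wrist flap_hinge []
```

```bash
python3 -m jog '0.15 4.2 0 0; 0.15 8.5 0 0; 0.15 8.5 3 0; 0.15 8.5 5 0; 0.15 8.5 6.6 0; 0.15 8.5 6.6 0; 0.15 8.5 6.6 0'; python3 -m jog '0 0 0 0;0 0 0 0;0 0 0 0;0 0 0 0;0 0 0 0;0 0 0 0;0 0 0 0' 255 20
```

```text
t: 27.05
ee_pos: [0.5992, -0.2081, 0.0495]
ee_rot: [-180.0, -0.0, 92.7]
force: [1.2, 0.0, 1.1]
width: 0.0538
gripper_force: 0.0
t: 27.75
ee_pos: [0.6004, -0.208, 0.0495]
ee_rot: [179.9, 0.0, 92.7]
force: [5.0, 0.5, -1.7]
width: 0.0091
gripper_force: 19.9
```

The bar is gripped at 9 mm. I'll raise it along its arc.

```bash
python3 -m jog '0 0.17 -0.6 0; 0 0.35 -1.18 0; 0 0.8 -2.34 0; 0 1.34 -3.46 0; 0 1.96 -4.52 0; 0 2.67 -5.54 0; 0 2.67 -5.54 0'
```

```text
t: 28.45
ee_pos: [0.6286, -0.2067, 0.1053]
ee_rot: [179.7, 0.1, 92.8]
force: [8.5, -1.0, -8.9]
width: 0.0088
gripper_force: 20.6
```

```bash
python3 -m jog '0 0.38 -0.48 0; 0 0.78 -0.95 0; 0 0.78 -0.95 0; 0 0.78 -0.95 0'; python3 - <<'E'
from h import *
print(manip.read_state()['ee_pos'])
a=imaging.snapshot('side'); b=imaging.snapshot('top'); w=snap('wrist','w7.png')
for c in ['side','top','wrist']:
  for q in ['tray_pull','wagon_long','flap_bar','pointer_tip','flap_hinge']: print(c,q,[(np.round(d['centre'],4).tolist(),round(d['p'],2)) for d in pinpoint(c,q)][:1])
v=np.vstack([cv2.resize(a[120:280,300:460],(300,300)),cv2.resize(b[110:270,300:460],(300,300))])
cv2.imwrite('pics/c7.png',np.hstack([v,cv2.resize(w,(490,600))])[:,:,::-1])
E
```

```text
t: 28.85
ee_pos: [0.6347, -0.2064, 0.1127]
ee_rot: [179.9, 0.0, 92.7]
force: [9.9, -1.6, -10.5]
width: 0.0084
gripper_force: 20.9
[ 0.63470567 -0.20638398  0.11269404]
side tray_pull [([0.5518, -0.2135, 0.0375], 0.97)]
side wagon_long [([0.6246, -0.2133, 0.0146], 0.64)]
side flap_bar [([0.6357, -0.2064, 0.1644], 0.68)]
side pointer_tip [([0.6001, -0.1067, 0.1386], 0.54)]
side flap_hinge [([0.7496, -0.2021, 0.0673], 0.86)]
top tray_pull [([0.5497, -0.2157, 0.0362], 0.58)]
top wagon_long []
top flap_bar [([0.637, -0.2041, 0.1634], 0.63)]
top pointer_tip [([0.5979, -0.1039, 0.137], 0.59)]
top flap_hinge [([0.7515, -0.2062, 0.0653], 0.84)]
wrist tray_pull [([0.5473, -0.2109, 0.0379], 0.68)]
wrist wagon_long [([0.6703, -0.2104, 0.0005], 0.41)]
wrist flap_bar [([0.6355, -0.2086, 0.1624], 0.94)]
wrist pointer_tip [([0.5974, -0.1114, 0.1454], 0.93)]
wrist flap_hinge [([0.6333, -0.2094, 0.1643], 0.6)]
```

View pics/c7.png

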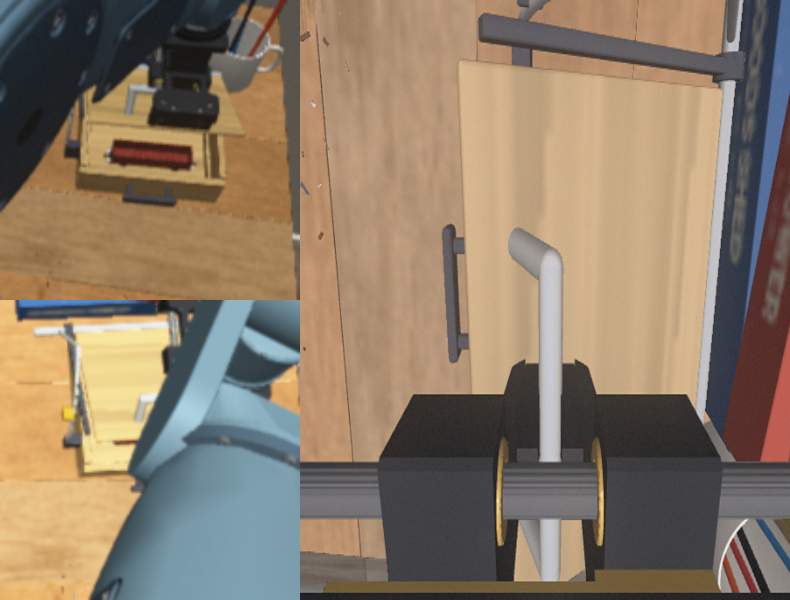

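The flap is up, and in the side view the red wagon stands in the closed tray. The pointer arm, tip at about (484,28) in the crop, is nearly parallel to the flap edge, whose corner is at (460,62). I'll compare the angles in the wrist image.

```bash
python3 - <<'E'
from h import *
k=imaging.get_calibration('wrist');K,T=k['mtx'],k['world_from_camera']
yaw=np.radians(2.7);R=np.array([[np.cos(yaw),-np.sin(yaw),0],[np.sin(yaw),np.cos(yaw),0],[0,0,1]])
H=np.array([.7495,-.2020,.063])
def proj(l,th):
    x,y,z=l;q=np.array([x*np.cos(th)+z*np.sin(th),y,-x*np.sin(th)+z*np.cos(th)])
    p=(H+R@q-T[:3,3])@T[:3,:3]; return np.round([K[0,2]+K[0,0]*p[0]/-p[2],K[1,2]+K[1,1]*p[1]/p[2]],1)
for th in [.4,.44,.48,.52,.56]: print(th,'tip',proj((-.165,.103,0),th),'tiptop',proj((-.165,.103,.003),th),'corner',proj((-.175,.095,.003),th),'barend',proj((-.15,.045,.038),th))
w=cv2.imread('pics/w7.png');cv2.imwrite('pics/c8.png',cv2.resize(w[0:130,150:350],(800,520),interpolation=cv2.INTER_CUBIC))
E
```

```text
0.4 tip [196.5  18. ] tiptop [197.9  16.6] corner [173.3  37.1] barend [266.4 175. ]
0.44 tip [200.   14.8] tiptop [201.8  13.3] corner [176.4  34.5] barend [276.5 177.7]
0.48 tip [204.4  11.5] tiptop [206.7   9.9] corner [180.6  31.8] barend [287.9 180.5]
0.52 tip [210.   8.] tiptop [212.9   6.3] corner [186.   28.8] barend [300.6 183.4]
0.56 tip [216.8   4.2] tiptop [220.2   2.4] corner [192.8  25.7] barend [314.7 186.4]
```

View pics/c8.png

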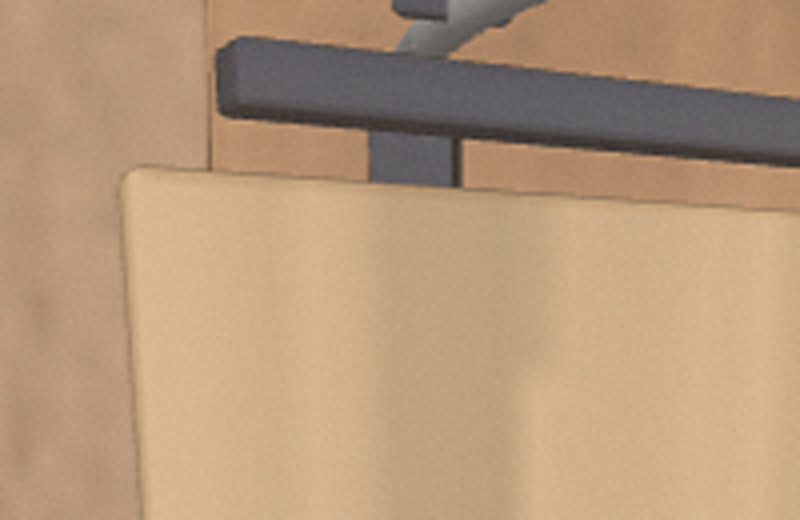

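The tip at (207,19) and the flap corner at (181,43) both fit about 0.485 rad, so they are in line. I'll settle, check and hand in.

```bash
python3 -m jog '0 0 0 0;0 0 0 0;0 0 0 0;0 0 0 0' && python3 -c "
from rig import order
print(order.close_job())"
```

```text
t: 30.15
ee_pos: [0.6346, -0.2064, 0.1126]
ee_rot: [179.9, 0.0, 92.7]
force: [10.0, -1.9, -10.4]
width: 0.0086
gripper_force: 20.9
the job is handed in; nothing more can be done
None
```

I handed the job in at about 30 s, with no verdict returned: the long wagon stands in the closed tray, and the gripper holds the flap by its bar at about 0.48 rad, in line with the pointer as far as the pictures show.

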